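Stack the wire reels, then open the dry box and hold its lid

TASK

Put the wider wire reel flat in the middle of the round aluminium plate and the narrower reel centred on top of it. Then get the dry box ready for them: before touching its thumb slide, try the lid with an upward tug (its bow handle is there for that), and if it is caught, push the slide fully over to its other end to free it; if it lifts freely there is no need to touch the slide. Raise the lid to about 60 degrees open and finish holding it there (it falls shut if let go), with the stack still in place and the other things on the table left where they are.

Things in the scene. Friction and masses are not known exactly. Their poses are not given: they have to be found in the camera images.
- plate: round flat aluminium plate, 120 mm diameter, 6 mm thick, 0.35 kg, loose on the table; origin at the centre of its underside, z up
- reel_wide: the wider of two flat black reels of copper wire, lying flat: 62 mm diameter, 22 mm thick, about 0.16 kg, plain solid cylinder to the touch; origin at the centre of its underside, z up
- reel_narrow: the narrower black reel of copper wire, lying flat: 46 mm diameter, 20 mm thick, about 0.09 kg; origin at the centre of its underside, z up. The two reels may lie in either place
- drybox: grey dry box fixed to the table, 180 mm deep (x) by 260 mm wide (y), rim 90 mm high, with an opaque lid 8 mm thick on top; origin at the centre of its underside, its -x side is the front, towards the robot. A black housing 52 mm deep, 90 mm wide (y 27 to 117 mm) and 72 mm high stands on the front face and carries the thumb slide
- lid (a joint): angle of the lid in rad: 0 shut, grows as the front edge rises, stop at 1.45. The hinge runs along the box's y axis at the back rim (see lid_hinge). The lid weighs about 0.5 kg and falls shut when let go (lifting at the handle takes 2 to 3 N). When caught it rises only about 0.024 rad (5 mm at the handle) and stops hard; when free it just goes on rising
- lid_bar (a point): middle of the lid's bow handle: a straight round steel bar, 10 mm diameter, 90 mm long along the box's y axis, 43 mm in front of the lid's front edge, 94 mm above the table when shut, nothing under it; 225 mm from the hinge. The bar can turn between the fingers as the lid swings. Centred 50 mm to the box's -y side
- lid_hinge (a point): point on the lid's hinge axis, middle of the back rim, 90 mm above the table
- slide_top (a point): centre of the top of the thumb slide: an upright steel stub 12 by 12 mm, 28 mm tall, standing on the black housing (housing top at 72 mm, stub top at 100.5 mm above the table), 30 mm in front of the box's front face
- slide (a joint): travel of the thumb slide in m along the box's y axis: it starts at its -y end (0 to 0.001) and goes to 0.024 at the +y end; it takes about 2 N and stays where it is left. It is unmarked: at its starting end the lid may be caught or free, which only pulling on the lid tells. If caught there, the other end always frees it (pushed to within 3 mm of its stop or closer); if already free, moving it will usually catch the lid
- adapter: bystander: black power adapter, 75 x 48 x 36 mm; origin under its centre
- board: bystander: green circuit board, 70 x 50 mm, parts up to 16 mm high; origin under its centre
- bracket: bystander: black corner bracket, 50 x 30 x 50 mm high; origin under its foot
- coil: bystander: copper coil wound on a bolt, lying, 85 mm long, 19 mm high; origin under its centre
- tape: bystander: roll of paper tape, 90 mm outside, 68 mm inside, 24 mm high; origin under its centre
- glue: bystander: white bottle, 52 mm diameter, 120 mm tall; origin under its centre
- driver: bystander: screwdriver lying on the table; origin under it
There are look-alikes about, which are no part of the job. Leave any purple look-alike of the reel_narrow alone. There is more than one size of the plate; the job needs the smallest.

How it is judged:
By the outcome, as a careful person would: the job done as asked, in the order asked, and still so for the second after the job is handed in, while the arm keeps its last pose, push and grip.
It also fails if it takes over 72 s, if anything falls off the work surface, if the arm or the gripper's body presses on something with over 40 N, if the wrist force passes 120 N, or if a joint passes its speed limit or range.

ROBOT

A 6-joint arm with a two-finger parallel gripper is mounted at the origin on the work surface. World frame = base frame: x ahead of the robot, y to its left, z up, the work surface at z = 0. Lengths are in mm, angles in rad, forces in N, time in s.
With the tool pointing down it reaches from about 350 to 775 mm from the base axis. Payload 7.3 kg.
Tool frame: the origin (TCP) lies at the very end of the fingers, on their centre line; the grasp point (between the pads) lies 19 mm behind it; z points along the fingers, y is the line along which they close (so a half turn about z gives the same grasp; the last joint's range is limited). The gripper opens to 92 mm and grips with 3 to 60 N. Pads are 19 mm wide; open, the fingers measure 130 mm over their backs; the gripper's body (75 mm by 190 mm) begins 47 mm behind the grasp point.
Start: joints at [1.121, 0.342, 1.524, -0, 1.275, -0.146], TCP at [157.038, 500.983, 226.741] pointing down, gripper open.
Joint ranges: [-2.53, 2.53], [-0.77, 2.02], [0.04, 2.7], [-1, 4.14], [0.28, 2.66], [-3.11, 3.11]. Speed limits (rad/s): [2.57, 2.57, 3.14, 3.14, 3.14, 3.14].

INTERFACE

Orientations are given as [roll, pitch, yaw] about the fixed x, y, z axes, in that order (R = Rz(yaw) Ry(pitch) Rx(roll)).
In Python, from plant import * gives the robot as it stands.
- The arm moves only by the tool arm_command, never from a script. Its arguments are lists of equal length, an entry for each row: "gripper": the finger opening in mm, from 0 to 91.8; "dp": the shift along the tool's x, y, z in units of 25 mm (1.0 is 25 mm), a list of three; "twist": the turn about the tool's z in units of 5 degrees (1.0 is 5 degrees). A call has exactly 5 rows; each row shifts and turns the commanded pose from where the row before left it, along the tool's axes as they then stand; what a row does not reach is not made up. A row lasts 1/8 s, in which the tool goes at most 62.5 mm and 10.7 degrees, less where a joint would pass 70% of its speed; a pose out of reach is approached as far as the arm can. A call is refused whole if a number of a shift passes 1 or a number of a turn 1, either way. A call with a gripper value outside its range is refused whole. The fingers move at their own pace and stop on an object; the grip force is fixed at half the most. Time passes only in rows, so rows that do not move let the fingers close, or fill a call up. It gives the time, the measured TCP pose, the force, the opening and the grip force at its end, in the units of the state.
- get_obs(): the state, without advancing time (a new reading comes with each control period).
- capture(name): name is "scene" or "top" or "wrist"; returns the picture (420x560x3 uint8, red, green, blue); there is no depth.
- get_calibration(name): a dict with "mtx" (3x3 intrinsics, pixels), "position" and "attitude" of the camera in the world; the wrist camera has in their place "mount" (4x4, takes a point from camera to tool coordinates, whose origin is the TCP and whose axes are the flange's). Camera axes: x right, y down, z forward; pixel columns grow to the right and rows downward; lengths in mm; the calibration is good to about 2 mm. The wrist camera is an equidistant fisheye: a pixel r from the principal point sees the ray r / f radians off the axis. A picture is of the moment at which its call begins: read the wrist's pose just before it. get_calibration takes no time and is no camera call.
- close_job(): hands the job in; it is judged then, once.
The state is a dict: "time": time; "joint_positions": joint angles; "dq": joint speeds; "tau": joint torques, N m; "tool_pos": TCP position; "tcp_rot": TCP orientation; "contact_force": force on the tool from outside, world axes, zero at the start; "moment": the same for the moment, N m; "grip_width": finger opening in mm; "finger_force": force on a finger pad.
Only numpy, scipy, OpenCV 4.12 (cv2) and the standard library are available. Lean on these libraries where they do the work, as an engineer would, in place of code of your own. Each camera call takes 0.05 s, during which the arm holds its last target. There are 200 camera calls.

## Working session

There is one attempt and no reset: what is moved stays moved. The work goes in short steps, Python scripts to look and compute and a tool call to move; the robot and the scene stay as the last step left them, time stands still between calls to the robot, and variables do not carry over. Pictures are saved under pics/ and viewed, at most 10 in all, crops included, and the job is handed in when it is done.

Besides the shell and the picture viewer there is one more tool, called after ">>>" as name(argument=value, ...), one argument or row to a line, values as JSON. arm_command: Moves the arm, as the interface text tells. Its arguments: {"type":"object","properties":{"gripper":{"type":"array"},"dp":{"type":"array"},"twist":{"type":"array"}},"required":["gripper","dp","twist"]}

```bash
mkdir -p pics; ls; python3 - <<'E'
from plant import *
import cv2,numpy as np
for n in("scene","top","wrist"):
    im=capture(n); cv2.imwrite(f"pics/{n}0.png",im[:,:,::-1]); c=get_calibration(n); print(n,{k:np.round(v,3).tolist() for k,v in c.items() if not isinstance(v,str)})
o=get_obs(); print(o)
E
```

```text
pics
scene {'mtx': [[430.63, 0.0, 285.005], [0.0, 430.63, 202.761], [0.0, 0.0, 1.0]], 'position': [1213.317, 342.195, 1072.333], 'attitude': [-2.422, 0.011, 2.112]}
top {'mtx': [[541.413, 0.0, 278.859], [0.0, 541.413, 212.634], [0.0, 0.0, 1.0]], 'position': [327.748, -88.057, 1357.091], 'attitude': [-3.039, -0.008, -1.543]}
wrist {'mtx': [[325.192, 0.0, 280.08], [0.0, 325.192, 213.679], [0.0, 0.0, 1.0]], 'mount': [[-0.0, -0.951, -0.31, 84.961], [1.0, -0.0, -0.0, -0.143], [0.0, -0.31, 0.951, -159.375], [0.0, 0.0, 0.0, 1.0]]}
{'time': 0.15, 'joint_positions': array([ 1.12099463e+00,  3.42530468e-01,  1.52480369e+00,  3.66662438e-06,
        1.27539128e+00, -1.45990091e-01]), 'dq': array([ 0.00035563, -0.00147217, -0.00382028,  0.00018283,  0.00124371,
        0.00120586]), 'tau': array([ 1.60039617e-03, -4.31469655e+01, -2.44350761e+01,  7.18441000e-02,
        5.37385780e-02, -9.77309173e-05]), 'tool_pos': array([156.89704753, 500.6869018 , 226.21920138]), 'tcp_rot': array([-3.14047243e+00, -1.68257247e-04,  2.83777988e+00]), 'contact_force': array([ 0.03815233, -0.02078237, -0.16113193]), 'moment': array([ 0.00852166, -0.02278796,  0.01625423]), 'finger_force': 0.0, 'grip_width': 92.01457113059242}
```

View pics/top0.png

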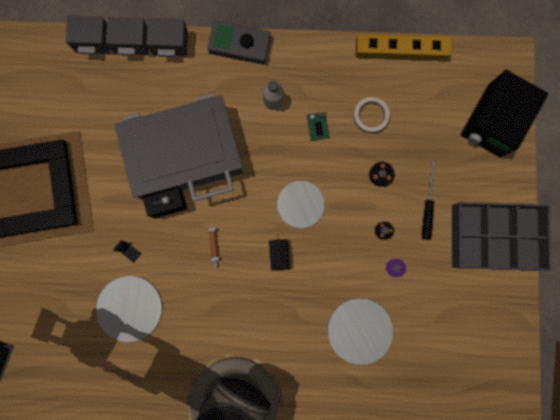

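View pics/scene0.png

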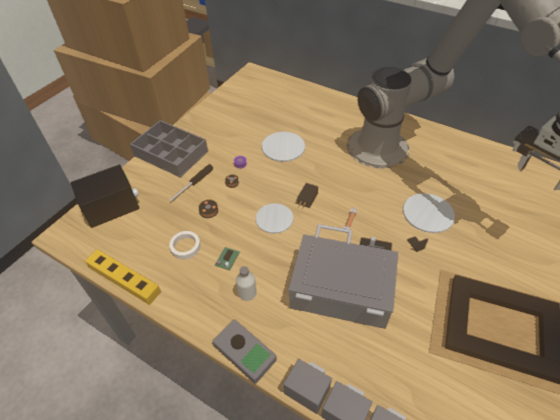

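The top view shows:
- **Plates:** (301,204), (129,308) and (360,331). The first is clearly the smallest, so it is the one.
- **Reels:** wide at (382,174), narrow at (385,231). The purple look-alike at (396,268) is to be left alone.
- **Dry box:** around (180,145), with its handle bar near (212,192) and the slide stub near (165,201).

In the scene view, the plate is at (274,218), the wide reel at (208,209) and the narrow reel at (232,181).

```bash
cat > h.py <<'E'
from plant import *
import cv2,numpy as np
from scipy.spatial.transform import Rotation as R
def cam(n):
    c=get_calibration(n); return np.array(c["mtx"]),np.array(c["position"]),R.from_euler('xyz',c["attitude"]).as_matrix()
def ray(n,px):
    K,p,A=cam(n); d=A@np.linalg.solve(K,[px[0],px[1],1.]); return p,d/np.linalg.norm(d)
def wray(px,pos,rot):
    c=get_calibration("wrist"); K=np.array(c["mtx"]); M=np.array(c["mount"])
    u=np.array([(px[0]-K[0,2]),(px[1]-K[1,2])]); r=np.hypot(*u); t=r/K[0,0]
    d=np.array([*(u/max(r,1e-9)*np.sin(t)),np.cos(t)]); A=R.from_euler('xyz',rot).as_matrix()
    return pos+A@M[:3,3], A@M[:3,:3]@d
def plane(r,z): p,d=r; return p+d*(z-p[2])/d[2]
def tri(r1,r2):
    (p,d),(q,e)=r1,r2; s=np.linalg.lstsq(np.stack([d,-e],1),q-p,rcond=None)[0]
    a,b=p+s[0]*d,q+s[1]*e; return (a+b)/2,np.linalg.norm(a-b)
def blob(mask,seed):
    cs,_=cv2.findContours(mask.astype(np.uint8),cv2.RETR_EXTERNAL,cv2.CHAIN_APPROX_NONE)
    return max((c for c in cs if len(c)>5),key=lambda c:cv2.pointPolygonTest(c,seed,True))
def toolmove(target,o):  # world shift -> tool axes, units of 25 mm
    return R.from_euler('xyz',o["tcp_rot"]).as_matrix().T@(np.array(target)-o["tool_pos"])/25
E
python3 - <<'E'
from h import *
T=cv2.imread("pics/top0.png");S=cv2.imread("pics/scene0.png")
def hsv(i): return cv2.cvtColor(i,cv2.COLOR_BGR2HSV)
def fit(im,seed,kind):
    h=hsv(im); 
    m=(h[...,2]<75) if kind=='d' else ((h[...,1]<60)&(h[...,2]>120))
    if kind=='d': m=cv2.morphologyEx(m.astype(np.uint8),cv2.MORPH_CLOSE,np.ones((5,5)))
    c=blob(m,seed); return cv2.fitEllipse(cv2.convexHull(c)),c
for nm,t,s,k,z in[("plate",(301,204),(274,218),'p',6),("pl2",(129,308),(429,212),'p',6),("pl3",(360,331),(284,146),'p',6),("wide",(382,174),(208,209),'d',22),("narrow",(385,231),(232,181),'d',20)]:
    a,c=fit(T,t,k);b,_=fit(S,s,k)
    P=np.array([plane(ray("top",q),z) for q in c[:,0,:]]); _,rad=cv2.minEnclosingCircle(P[:,:2].astype(np.float32))
    print(nm,np.round(a[0],1),np.round(a[1],1),np.round(b[0],1),np.round(b[1],1),"top@z",plane(ray("top",a[0]),z).round(1),"scene@z",plane(ray("scene",b[0]),z).round(1),"tri",tri(ray("top",a[0]),ray("scene",b[0])),"diam",2*rad)
a=cv2.resize(T[140:290,270:440],None,fx=3.2,fy=3.2,interpolation=2);b=cv2.resize(T[85:225,105:255],None,fx=3.2*150/140,fy=3.2*150/140,interpolation=2)[:480]
a=cv2.resize(T[150:280,275:415],(400,371));b=cv2.resize(T[85:225,110:250],(371,371));cv2.imwrite("pics/crop1.png",np.hstack([a,b]))
cv2.imwrite("pics/crop2.png",cv2.resize(S[205:320,280:410],(780,690))[:600])
E
```

```text
plate [300.4 203.9] [47.  47.5] [274.1 217.8] [29.8 37.6] top@z [ 490.  -148.6    6. ] scene@z [ 490.8 -146.8    6. ] tri (array([ 489.89722421, -148.12793777,    4.2546301 ]), np.float64(1.1715226193824886)) diam 120.20683288574219
pl2 [129.9 304.4] [55.5 66.5] [428.5 212.5] [37.8 52.7] top@z [228.9 264.8   6. ] scene@z [220.2 269.2   6. ] tri (array([228.11216619, 266.55551751,  12.2802844 ]), np.float64(7.0021544596269045)) diam 159.9820556640625
pl3 [360.  331.2] [65. 66.] [283. 146.] [29.9 43.3] top@z [ 179.5 -302.5    6. ] scene@z [ 181.3 -301.     6. ] tri (array([ 179.1320809 , -302.64773516,    3.65277258]), np.float64(0.48930750122431044)) diam 160.90904235839844
wide [381.4 174.1] [25.2 25.6] [ 67.9 235.7] [ 84.3 174.5] top@z [ 569.1 -348.7   22. ] scene@z [ 882.3 -645.8   22. ] tri (array([ 740.06538764, -464.50425927,   45.8249173 ]), np.float64(411.79026409624385)) diam 65.60147094726562
narrow [383.9 230.4] [18.  19.3] [219.2  82.6] [5.  6.3] top@z [ 428.4 -356.4   20. ] scene@z [ -18.  -743.4   20. ] tri (array([ 419.81812935, -310.43783367,  403.62357436]), np.float64(72.60106744374887)) diam 47.72043991088867
```

View pics/crop1.png

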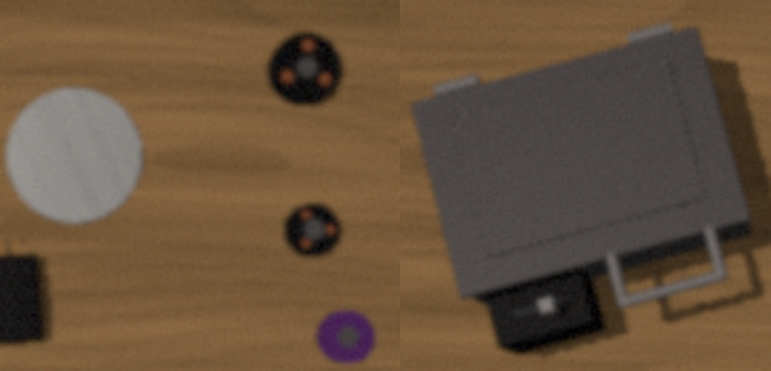

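View pics/crop2.png

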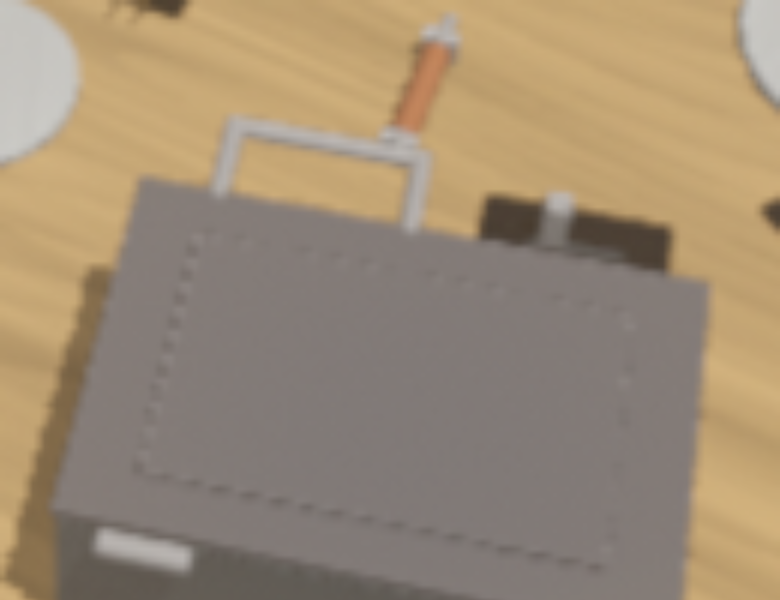

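Crop 1 confirms the targets: the smallest plate (left), the larger and smaller black reels with copper dots, and purple kept apart. For the handle, the bar ends are at top (193.4,198.6) and (231.9,187.6), scene (318.7,226.2) and (350.8,230.8). The stub top is at top (164.7,199.7), scene (373.3,237.8).

```bash
python3 - <<'E'
from h import *
for n,a,b in[("bar-",(231.9,187.6),(318.7,226.2)),("bar+",(193.4,198.6),(350.8,230.8)),("stub",(164.7,199.7),(373.3,237.8))]:
    print(n,*tri(ray("top",a),ray("scene",b)))
def c1(x,y): return (x-400)/2.65+110,y/2.65+85
for q in[(412,103),(698,30),(748,219),(462,297)]: print(plane(ray("top",c1(*q)),98).round(1))
S=cv2.imread("pics/scene0.png"); g=cv2.cvtColor(S,cv2.COLOR_BGR2HSV)[...,2]
for nm,t,s in[("wide",(381.4,174.1),(208,209)),("narrow",(383.9,230.4),(232,181))]:
    m=cv2.morphologyEx((g<110).astype(np.uint8),cv2.MORPH_CLOSE,np.ones((3,3)))
    e=cv2.fitEllipse(blob(m,s)); print(nm,e,tri(ray("top",t),ray("scene",e[0])))
E
```

```text
bar- [512.61087612  19.26948096  94.18010844] 3.7094730351207295
bar+ [483.67706276 107.43166028  98.25264744] 2.4554236908514233
stub [478.46549992 173.15948343 103.95557501] 2.4299617338523363
[657.2 301.   98. ]
[732.2  48.   98. ]
[561.   -3.1  98. ]
[483.7 246.6  98. ]
wide ((207.92733764648438, 208.72874450683594), (15.802292823791504, 18.808521270751953), 72.59417724609375) (array([ 570.96031785, -350.46274307,   10.54312738]), np.float64(0.8211805348167318))
narrow ((231.48043823242188, 181.78207397460938), (9.631134986877441, 11.782485008239746), 93.06455993652344) (array([ 429.23825861, -359.00763303,    5.40408496]), np.float64(0.8234219477127224))
```

>>> arm_command(
  gripper=[91,91,91,91,91],
  dp=[
    [-1,-0.6,0],
    [-1,-0.6,0],
    [-1,-0.8,0],
    [-1,-1,0],
    [-1,-1,0],
  ],
  twist=[0,0,0,0,0],
)

```text
time: 0.78
tool_pos: [246.7, 367.1, 226.5]
tcp_rot: [-3.141, -0.0, 2.838]
contact_force: [1.0, 0.7, -0.4]
grip_width: 91.0
finger_force: 0.0
```

>>> arm_command(
  gripper=[91,91,91,91,91],
  dp=[
    [-1,-1,0],
    [-1,-1,0],
    [-1,-1,0],
    [-1,-1,0],
    [-1,-1,0],
  ],
  twist=[0,0,0,0,0],
)

```text
time: 1.4
tool_pos: [328.6, 210.4, 226.6]
tcp_rot: [3.142, -0.0, 2.838]
contact_force: [0.8, 0.3, 0.6]
grip_width: 90.9
finger_force: 0.0
```

>>> arm_command(
  gripper=[91,91,91,91,91],
  dp=[
    [-1,-1,0],
    [-1,-1,0],
    [-1,-1,0],
    [-1,-1,0],
    [-1,-1,0],
  ],
  twist=[0,0,0,0,0],
)

```text
time: 2.02
tool_pos: [410.4, 53.7, 226.6]
tcp_rot: [3.141, -0.0, 2.838]
contact_force: [0.0, -0.1, 0.1]
grip_width: 90.8
finger_force: 0.0
```

>>> arm_command(
  gripper=[91,91,91,91,91],
  dp=[
    [-1,-1,0],
    [-1,-1,0],
    [-1,-1,0],
    [-1,-1,0],
    [-1,-1,0],
  ],
  twist=[0,0,0,0,0],
)

```text
time: 2.65
tool_pos: [492.3, -102.9, 226.5]
tcp_rot: [3.141, -0.001, 2.838]
contact_force: [-0.2, 0.1, 0.1]
grip_width: 90.6
finger_force: 0.0
```

>>> arm_command(
  gripper=[91,91,91,91,91],
  dp=[
    [-0.8,-1,0],
    [-0.8,-1,0],
    [-0.8,-1,0],
    [-0.8,-1,0],
    [-0.8,-1,0],
  ],
  twist=[0,0,0,0,0],
)

```text
time: 3.28
tool_pos: [550.2, -252.0, 226.3]
tcp_rot: [3.141, -0.001, 2.838]
contact_force: [-0.1, 1.0, 0.7]
grip_width: 91.1
finger_force: 0.0
```

>>> arm_command(
  gripper=[91,91,91,91,91],
  dp=[
    [0,-0.9,0],
    [0,-0.9,0],
    [0,-0.9,0],
    [0,0,0],
    [0,0,0],
  ],
  twist=[1,1,1,1,1],
)

```text
time: 3.9
tool_pos: [524.0, -313.6, 226.2]
tcp_rot: [3.142, -0.001, 2.398]
contact_force: [-0.3, 0.2, -0.2]
grip_width: 90.9
finger_force: 0.0
```

>>> arm_command(
  gripper=[91,91,91,91,91],
  dp=[
    [0,0,0.6],
    [0,0,0.6],
    [0,0,0.6],
    [0,0,0.6],
    [0,0,0.6],
  ],
  twist=[1,1,1,1,1],
)

```text
time: 4.53
tool_pos: [524.2, -313.1, 150.8]
tcp_rot: [-3.141, -0.001, 1.962]
contact_force: [-0.0, -0.6, 0.2]
grip_width: 91.1
finger_force: 0.0
```

```bash
cat > w.py <<'E'
from h import *
def look(name):
    o=get_obs(); im=capture("wrist")[:,:,::-1].copy(); cv2.imwrite(f"pics/{name}.png",im); return o,im
def proj(P,o):
    c=get_calibration("wrist"); K=np.array(c["mtx"]); M=np.array(c["mount"]); A=R.from_euler('xyz',o["tcp_rot"]).as_matrix()
    q=M[:3,:3].T@(A.T@(np.array(P)-o["tool_pos"])-M[:3,3]); n=np.hypot(q[0],q[1]); t=np.arctan2(n,q[2])*K[0,0]
    return K[0,2]+q[0]/n*t,K[1,2]+q[1]/n*t
E
python3 - <<'E'
from w import *
o,im=look("w1"); print(proj([571,-350,22],o),proj([429,-358,20],o)); print(toolmove([571,-350,150],o))
E
```

```text
(np.float64(310.371675627032), np.float64(255.1391055649585)) (np.float64(172.27696065878717), np.float64(209.09897208718212))
[-2.07674641  1.16600717  0.03006675]
```

View pics/w1.png

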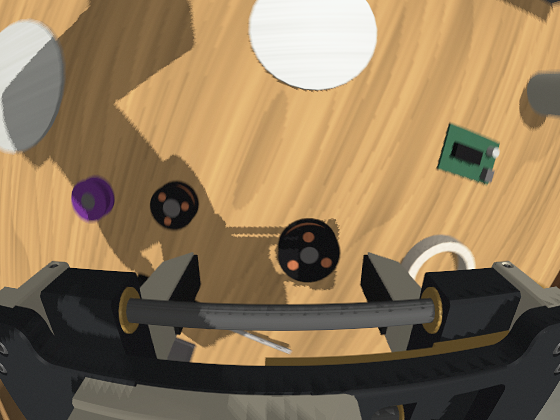

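The wide reel's hub is at (309,255) and the narrow one's at (172,207), close to the predicted (310,255) and (172,209). Purple is at (92,200) and the plate at (313,35). All positions are confirmed.

```bash
python3 - <<'E'
from w import *
o=get_obs()
for p,z in[((309.5,255),22),((172,207.5),20)]: print(plane(wray(p,o["tool_pos"],o["tcp_rot"]),z))
T=cv2.imread("pics/w1.png"); m=(cv2.cvtColor(T,cv2.COLOR_BGR2HSV)[...,1]<40)&(T.min(2)>170)
c=blob(m,(313,40)); P=np.array([plane(wray(q,o["tool_pos"],o["tcp_rot"]),6)[:2] for q in c[:,0] if q[1]>3],np.float32); print(cv2.minEnclosingCircle(P))
t=plane(wray((309.5,255),o["tool_pos"],o["tcp_rot"]),22); print(tri(wray((309.5,255),o["tool_pos"],o["tcp_rot"]),ray("top",(381.4,174.1))))
print(toolmove([t[0],t[1],4],o))
E
```

```text
[ 568.12565853 -348.4300286    22.        ]
[ 427.313792   -354.41855763   20.        ]
((488.5458068847656, -148.05752563476562), 59.38002395629883)
(array([ 569.13330423, -349.19570976,   19.70112521]), np.float64(0.8364087389056237))
[-2.03180066  1.1249322   5.774693  ]
```

>>> arm_command(
  gripper=[91,91,91,91,91],
  dp=[
    [-1,0.6,0.2],
    [-1.0,0.55,0.55],
    [-0.05,0,1],
    [0,0,1],
    [0,0,1],
  ],
  twist=[0,0,0,0,0],
)

```text
time: 5.2
tool_pos: [570.6, -349.5, 57.1]
tcp_rot: [-3.141, -0.0, 1.967]
contact_force: [-0.6, 0.3, 0.3]
grip_width: 90.9
finger_force: 0.0
```

>>> arm_command(
  gripper=[91,91,91,55,55],
  dp=[
    [0,0,1],
    [0,0,1],
    [0,0,0],
    [0,0,0],
    [0,0,0],
  ],
  twist=[0,0,0,0,0],
)

```text
time: 5.82
tool_pos: [571.4, -350.1, 9.5]
tcp_rot: [3.14, 0.002, 1.965]
contact_force: [-0.1, -0.5, 0.4]
grip_width: 75.2
finger_force: 0.0
```

>>> arm_command(
  gripper=[55,55,55,55,55],
  dp=[
    [0,0,0],
    [0,0,0],
    [0,0,0],
    [0,0,0],
    [0,0,0],
  ],
  twist=[0,0,0,0,0],
)

```text
time: 6.45
tool_pos: [570.9, -349.8, 8.8]
tcp_rot: [3.141, 0.001, 1.965]
contact_force: [-0.8, -0.5, 4.9]
grip_width: 60.9
finger_force: 30.0
```

>>> arm_command(
  gripper=[55,55,55,55,55],
  dp=[
    [0,0,-0.7],
    [0,0,-1],
    [0.5,0,-1],
    [1,0,0],
    [1,0,0],
  ],
  twist=[0,0,0,0,0],
)

```text
time: 7.08
tool_pos: [546.4, -291.3, 76.4]
tcp_rot: [3.141, 0.001, 1.965]
contact_force: [-0.2, -0.2, -1.0]
grip_width: 61.2
finger_force: 30.0
```

>>> arm_command(
  gripper=[55,55,55,55,55],
  dp=[
    [1,0,0],
    [1,0,0],
    [1,0.1,0],
    [1,0,0],
    [0.5,0,0],
  ],
  twist=[0,0,0,0,0],
)

```text
time: 7.7
tool_pos: [505.4, -186.0, 76.0]
tcp_rot: [3.141, -0.0, 1.966]
contact_force: [0.4, 0.2, -1.3]
grip_width: 61.3
finger_force: 30.0
```

```bash
python3 - <<'E'
from w import *
o,im=look("w2"); print(o["tool_pos"],o["tcp_rot"],o["grip_width"],o["contact_force"])
print(toolmove([489.3,-148.2,o["tool_pos"][2]],o))
E
```

```text
[ 505.37516215 -185.96659595   76.01985418] [ 3.14146714e+00 -1.15028367e-04  1.96594325e+00] 61.27931461085986 [ 0.3543076   0.22535228 -1.333132  ]
[ 1.64177345e+00 -1.19357727e-02  1.87352406e-04]
```

View pics/w2.png

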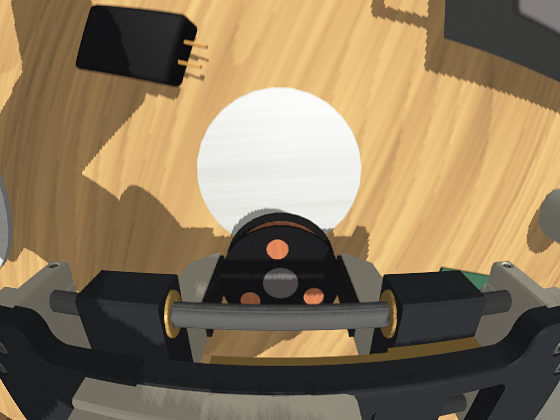

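The reel is held with its hub at (281,283); the plate's visible disc is centred near (279,160).

```bash
python3 - <<'E'
from w import *
o=get_obs(); T=cv2.imread("pics/w2.png"); p,r=o["tool_pos"],o["tcp_rot"]
hub=plane(wray((281,283),p,r),89.2); print("hub off tool",toolmove(hub,o)*25)
m=(cv2.cvtColor(T,cv2.COLOR_BGR2HSV)[...,1]<40)&(T.min(2)>150)
c=blob(m,(279,150)); P=np.array([plane(wray(q,p,r),6)[:2] for q in c[:,0] if q[1]<195],np.float64)
s=np.linalg.lstsq(np.c_[2*P,np.ones(len(P))],(P**2).sum(1),rcond=None)[0]; print(s[:2],np.sqrt(s[2]+s[:2]@s[:2]))
d=toolmove([s[0],s[1],hub[2]],o)*25-toolmove(hub,o)*25; print("shift",d/25)
E
```

```text
hub off tool [ -0.51479334   0.07639407 -13.32915271]
[ 487.22287157 -146.89154883] 59.383961301663525
shift [ 1.70215972 -0.06781017  0.00199508]
```

>>> arm_command(
  gripper=[55,55,55,55,55],
  dp=[
    [1,-0.03,0],
    [0.7,-0.02,0.4],
    [0,0,0.8],
    [0,0,0.8],
    [0,0,0.3],
  ],
  twist=[0,0,0,0,0],
)

```text
time: 8.38
tool_pos: [488.2, -148.6, 17.2]
tcp_rot: [-3.141, -0.001, 1.965]
contact_force: [0.2, -0.0, -1.4]
grip_width: 61.0
finger_force: 30.0
```

>>> arm_command(
  gripper=[55,55,55,55,55],
  dp=[
    [0,0,0],
    [0,0,0.08],
    [0,0,0],
    [0,0,0],
    [0,0,0],
  ],
  twist=[0,0,0,0,0],
)

```text
time: 9.0
tool_pos: [488.4, -148.3, 16.2]
tcp_rot: [3.141, 0.0, 1.965]
contact_force: [0.2, -0.5, -1.0]
grip_width: 61.0
finger_force: 30.0
```

>>> arm_command(
  gripper=[55,55,55,72,91],
  dp=[
    [0,0,0.07],
    [0,0,0],
    [0,0,0],
    [0,0,0],
    [0,0,0],
  ],
  twist=[0,0,0,0,0],
)

```text
time: 9.62
tool_pos: [488.3, -148.3, 14.1]
tcp_rot: [3.141, 0.0, 1.965]
contact_force: [0.3, 0.9, 0.4]
grip_width: 76.5
finger_force: 0.0
```

>>> arm_command(
  gripper=[91,91,91,91,91],
  dp=[
    [0,0,0],
    [0,0,0],
    [0,0,-0.8],
    [0,0,-1],
    [0,0,-1],
  ],
  twist=[0,0,0,0,0],
)

```text
time: 10.25
tool_pos: [488.1, -148.2, 84.8]
tcp_rot: [-3.141, -0.0, 1.965]
contact_force: [0.1, 0.2, 0.6]
grip_width: 90.9
finger_force: 0.0
```

>>> arm_command(
  gripper=[91,91,91,91,91],
  dp=[
    [-1,0,-0.6],
    [-1,-0.2,0],
    [-1,-0.4,0],
    [-1,-0.6,0],
    [0,0,0],
  ],
  twist=[0,0,0,0,0],
)

```text
time: 10.88
tool_pos: [498.7, -253.7, 99.0]
tcp_rot: [3.142, 0.0, 1.963]
contact_force: [-1.4, -0.1, -0.1]
grip_width: 90.8
finger_force: 0.0
```

```bash
python3 - <<'E'
from w import *
o,im=look("w3"); p,r=o["tool_pos"],o["tcp_rot"]; print(p,proj([488,-147,28],o),proj([427,-355,20],o))
h=cv2.cvtColor(im,cv2.COLOR_BGR2HSV); m=(h[...,1]<40)&(im.min(2)>150)
cv2.imwrite("pics/w3c.png",im)
print(toolmove([427.5,-355,60],o))
E
```

```text
[ 498.6764137  -253.68993363   98.99801245] (np.float64(325.014953171867), np.float64(86.63444699018899)) (np.float64(163.66786457341124), np.float64(291.28001569882815))
[-2.65777703 -4.17888173  1.56019837]
```

View pics/w3.png

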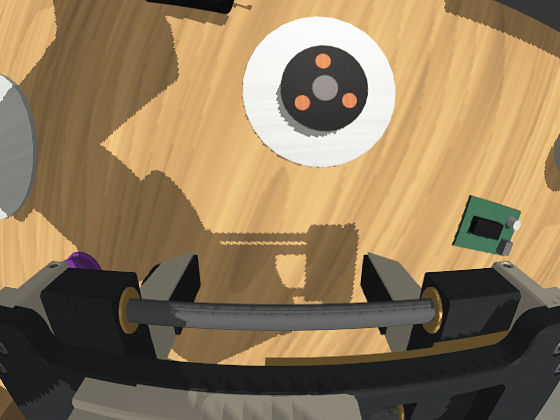

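The wide reel sits on the plate, hub at (324.5,88) and plate disc centred near (319,92). The narrow reel is behind the left finger. Purple is close to it, so I'll use a reduced opening.

```bash
python3 - <<'E'
from w import *
o=get_obs(); im=cv2.imread("pics/w3.png"); p,r=o["tool_pos"],o["tcp_rot"]
m=(cv2.cvtColor(im,cv2.COLOR_BGR2HSV)[...,1]<40)&(im.min(2)>150)
P=np.array([plane(wray(q,p,r),6)[:2] for q in cv2.convexHull(blob(m,(260,90)))[:,0]])
s=np.linalg.lstsq(np.c_[2*P,np.ones(len(P))],(P**2).sum(1),rcond=None)[0]; print(s[:2],np.sqrt(s[2]+s[:2]@s[:2]))
print("hub",plane(wray((324.5,88),p,r),28))
m=(cv2.cvtColor(cv2.imread("pics/top0.png"),cv2.COLOR_BGR2HSV)); m=(m[...,0]>120)&(m[...,0]<160)&(m[...,1]>80)
print("purple",plane(ray("top",cv2.minEnclosingCircle(blob(m,(396,268)))[0]),20))
E
```

```text
[ 487.94871944 -147.0090274 ] 59.797357304354705
hub [ 487.89371748 -146.73646131   28.        ]
purple [ 336.44734849 -386.07336139   20.        ]
```

>>> arm_command(
  gripper=[66,66,66,66,66],
  dp=[
    [-0.6,-1,0],
    [-0.7,-1,0],
    [-0.7,-1,0],
    [-0.6,-1,0],
    [0,0,0],
  ],
  twist=[0,0,0,0,0],
)

```text
time: 11.55
tool_pos: [431.0, -350.7, 99.1]
tcp_rot: [3.142, -0.001, 1.963]
contact_force: [0.8, 1.3, -0.1]
grip_width: 66.0
finger_force: 0.0
```

```bash
python3 - <<'E'
from w import *
o,im=look("w4"); p,r=o["tool_pos"],o["tcp_rot"]; print(p,o["grip_width"],proj([427.3,-354.5,20],o)); print(toolmove([427.5,-355,6],o))
cv2.imwrite("pics/w4c.png",im[170:420,60:500])
E
```

```text
[ 431.02287402 -350.68263597   99.11878043] 65.97344998631786 (np.float64(274.39997483383036), np.float64(224.76275493841658))
[-0.10755037 -0.19634853  3.72469223]
```

View pics/w4c.png

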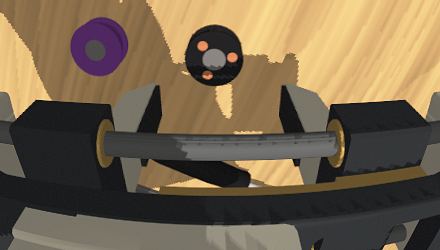

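The narrow reel's hub is at (274,228) and purple at (155,220), clear of the left finger. Descend with small corrections.

>>> arm_command(
  gripper=[66,66,66,66,66],
  dp=[
    [-0.17,-0.2,0],
    [0,0,0.8],
    [0,0,1],
    [0,0,1],
    [0,0,0.85],
  ],
  twist=[0,0,0,0,0],
)

```text
time: 12.22
tool_pos: [429.1, -355.4, 7.0]
tcp_rot: [-3.142, -0.001, 1.966]
contact_force: [-0.2, -0.5, 0.9]
grip_width: 66.0
finger_force: 0.0
```

>>> arm_command(
  gripper=[66,40,40,40,40],
  dp=[
    [0,0,0],
    [0,0,0],
    [0,0,0],
    [0,0,0],
    [0,0,0],
  ],
  twist=[0,0,0,0,0],
)

```text
time: 12.85
tool_pos: [429.1, -356.8, 8.9]
tcp_rot: [3.141, 0.002, 1.965]
contact_force: [0.2, 1.7, 7.5]
grip_width: 44.7
finger_force: 30.0
```

>>> arm_command(
  gripper=[40,40,40,40,40],
  dp=[
    [0,0,0],
    [0,0,-0.6],
    [0,0,-1],
    [0,0,-1],
    [0,0,-1],
  ],
  twist=[0,0,0,0,0],
)

```text
time: 13.48
tool_pos: [428.5, -356.4, 99.5]
tcp_rot: [3.141, 0.0, 1.965]
contact_force: [-0.1, 0.9, -1.2]
grip_width: 45.1
finger_force: 30.0
```

>>> arm_command(
  gripper=[40,40,40,40,40],
  dp=[
    [0.8,1,0],
    [1,1,0],
    [1,1,0],
    [1,1,0],
    [1,1,0],
  ],
  twist=[0,0,0,0,0],
)

```text
time: 14.1
tool_pos: [498.2, -196.5, 98.7]
tcp_rot: [3.141, 0.0, 1.965]
contact_force: [0.4, 0.1, -0.5]
grip_width: 45.2
finger_force: 30.0
```

>>> arm_command(
  gripper=[40,40,40,40,40],
  dp=[
    [0.3,0.4,0.4],
    [0,0,0.4],
    [0,0,0],
    [0,0,0],
    [0,0,0],
  ],
  twist=[0,0,0,0,0],
)

```text
time: 14.72
tool_pos: [504.2, -187.6, 78.2]
tcp_rot: [3.141, 0.0, 1.964]
contact_force: [-0.7, 0.3, -0.4]
grip_width: 44.7
finger_force: 30.0
```

```bash
python3 - <<'E'
from w import *
o,im=look("w5"); p,r=o["tool_pos"],o["tcp_rot"]; print(p,o["grip_width"],proj([488,-147,28],o)); print(toolmove([488,-147,28],o))
E
```

```text
[ 504.18558502 -187.56677558   78.15964194] 44.656192261004264 (np.float64(281.62818934548045), np.float64(174.08324577047074))
[1.74745768 0.02320985 2.00590497]
```

View pics/w5.png

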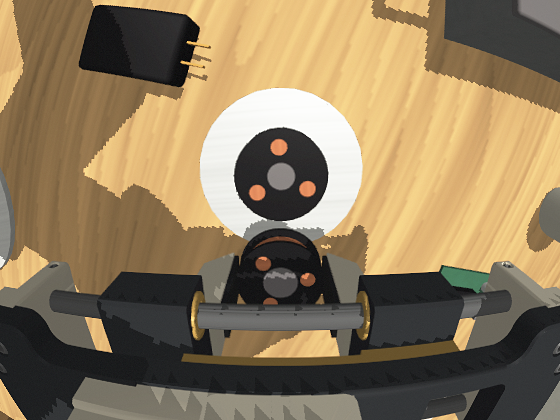

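The wide reel's hub is at (281,176) on the plate, and the held narrow reel's hub is at (281,283).

```bash
python3 - <<'E'
from w import *
o=get_obs(); p,r=o["tool_pos"],o["tcp_rot"]
a=plane(wray((281,176),p,r),28);b=plane(wray((281,283),p,r),89.2); print(a,b,toolmove(a,o)-toolmove(b,o), toolmove(b,o)*25)
E
```

```text
[ 488.17450511 -148.18816058   28.        ] [ 505.04062674 -189.09290516   89.2       ] [1.77069211 0.00347546 2.44736677] [ -1.86926798   0.08245749 -11.01492342]
```

>>> arm_command(
  gripper=[40,40,40,40,40],
  dp=[
    [1,0,0],
    [0.79,0,0.2],
    [0,0,0.7],
    [0,0,0.55],
    [0,0,0.1],
  ],
  twist=[0,0,0,0,0],
)

```text
time: 15.4
tool_pos: [486.7, -145.6, 38.4]
tcp_rot: [-3.141, -0.001, 1.965]
contact_force: [0.1, -0.5, -1.2]
grip_width: 45.1
finger_force: 30.0
```

>>> arm_command(
  gripper=[40,40,40,40,40],
  dp=[
    [0,0,0.05],
    [0,0,0],
    [0,0,0],
    [0,0,0],
    [0,0,0],
  ],
  twist=[0,0,0,0,0],
)

```text
time: 16.02
tool_pos: [487.2, -145.5, 38.1]
tcp_rot: [3.141, 0.0, 1.965]
contact_force: [0.0, 0.2, -0.4]
grip_width: 45.1
finger_force: 30.0
```

>>> arm_command(
  gripper=[40,40,40,50,66],
  dp=[
    [0,0,0.06],
    [0,0,0],
    [0,0,0],
    [0,0,0],
    [0,0,0],
  ],
  twist=[0,0,0,0,0],
)

```text
time: 16.65
tool_pos: [487.1, -145.5, 36.3]
tcp_rot: [3.142, -0.0, 1.965]
contact_force: [1.3, -0.2, -0.8]
grip_width: 56.2
finger_force: 0.0
```

>>> arm_command(
  gripper=[66,66,66,66,66],
  dp=[
    [0,0,0],
    [0,0,0],
    [0,0,-0.8],
    [0,0,-1],
    [0,0,-1],
  ],
  twist=[0,0,0,0,0],
)

```text
time: 17.27
tool_pos: [487.0, -145.4, 107.0]
tcp_rot: [-3.141, -0.0, 1.965]
contact_force: [-0.2, -1.6, 0.9]
grip_width: 66.0
finger_force: 0.0
```

>>> arm_command(
  gripper=[66,50,40,32,32],
  dp=[
    [0,0,-1],
    [0,0,-1],
    [0,0,-1],
    [0,0,-0.5],
    [0,0,0],
  ],
  twist=[1,0,0,0,0],
)

```text
time: 17.9
tool_pos: [487.3, -145.6, 194.3]
tcp_rot: [3.141, 0.001, 1.878]
contact_force: [0.4, -0.5, -0.9]
grip_width: 33.5
finger_force: 0.0
```

```bash
python3 - <<'E'
from w import *
o,im=look("w6"); p,r=o["tool_pos"],o["tcp_rot"]; print(p,r,o["grip_width"])
print(proj([488,-147,48],o),proj([488,-147,6],o))
h=cv2.cvtColor(im,cv2.COLOR_BGR2HSV); m=((h[...,1]<40)&(im.min(2)>150))
y,x=[int(v) for v in proj([488,-147,6],o)][::-1]
for (sx,sy) in[(x-65,y)]:
    try:
        c=cv2.convexHull(blob(m,(float(sx),float(sy)))); P=np.array([plane(wray(q,p,r),6)[:2] for q in c[:,0]]); s=np.linalg.lstsq(np.c_[2*P,np.ones(len(P))],(P**2).sum(1),rcond=None)[0]; print("plate",s[:2],np.sqrt(s[2]+s[:2]@s[:2]))
    except Exception as e: print(e)
# dark blob = stack; grey hub
d=(im.max(2)<70).astype(np.uint8); 
u,v=[int(k) for k in proj([488,-147,48],o)]
w=im[v-25:v+26,u-25:u+26]; hh=cv2.cvtColor(w,cv2.COLOR_BGR2HSV); g=(hh[...,1]<40)&(w.max(2)>75)&(w.max(2)<190)
c=blob(g,(25.,25.)); e=cv2.minEnclosingCircle(c); q=(e[0][0]+u-25,e[0][1]+v-25); print("hub",q,e[1],plane(wray(q,p,r),48))
E
```

```text
[ 487.32553781 -145.6192327   194.30686513] [3.14060997e+00 7.79049052e-04 1.87781190e+00] 33.465227703590855
(np.float64(280.7138608662241), np.float64(200.43057453085987)) (np.float64(280.6356840993589), np.float64(190.05629655361724))
plate [ 487.53691917 -148.04909963] 59.26865081434396
hub (279.8333339691162, 199.5) 9.501561164855957 [ 486.89565824 -146.35986946   48.        ]
```

>>> arm_command(
  gripper=[32,32,32,32,32],
  dp=[
    [1,0.6,0],
    [1,0.6,0],
    [1,0.6,0],
    [1,0.6,0],
    [1,0.5,0],
  ],
  twist=[0,0,0,0,0],
)

```text
time: 18.58
tool_pos: [518.0, -3.4, 192.5]
tcp_rot: [-3.139, -0.001, 1.878]
contact_force: [0.3, -0.6, -0.1]
grip_width: 32.0
finger_force: 0.0
```

>>> arm_command(
  gripper=[32,32,32,32,32],
  dp=[
    [0.3,0,0],
    [0,0,0],
    [0,0,0],
    [0,0,0],
    [0,0,0],
  ],
  twist=[0,0,0,0,0],
)

```text
time: 19.2
tool_pos: [516.2, 2.2, 194.0]
tcp_rot: [3.141, 0.0, 1.877]
contact_force: [-0.7, -0.1, -0.4]
grip_width: 32.0
finger_force: 0.0
```

```bash
python3 - <<'E'
from w import *
o,im=look("w7"); p,r=o["tool_pos"],o["tcp_rot"]; print(p,r)
for q in([513,19,94],[484,107,94],[478,173,100],[483,246,98],[561,-3,98]): print(np.round(proj(q,o)))
E
```

```text
[516.16091029   2.18340418 193.9769395 ] [3.14146673e+00 3.70456185e-06 1.87698367e+00]
[283. 194.]
[282.  80.]
[300.   1.]
[332. -67.]
[329. 236.]
```

View pics/w7.png

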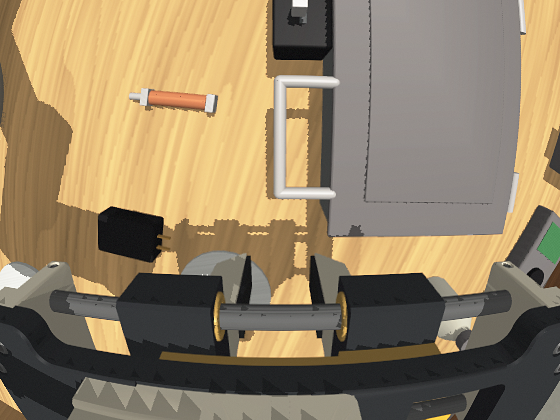

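The bow bar runs from (280,194) to (279,80). The lid's front edge is near x=330, and the stub on the black housing is at about (299,8). That agrees with the predictions to within 3 px.

```bash
python3 - <<'E'
from w import *
o=get_obs(); p,r=o["tool_pos"],o["tcp_rot"]
a=plane(wray((280,193),p,r),94);b=plane(wray((279.5,80),p,r),94); m=(a+b)/2; d=b-a
print(a,b,m,np.degrees(np.arctan2(-d[0],d[1])),np.linalg.norm(d)); print(toolmove([m[0],m[1],84],o))
for t,n in(((231.9,187.6),(280,193)),((193.4,198.6),(279.5,80))): print("tri",tri(ray("top",t),wray(n,p,r)))
c,e=plane(wray((329,235),p,r),98),plane(wray((331,10),p,r),98); print(c,e,np.degrees(np.arctan2(-(e-c)[0],(e-c)[1])))
print("stub",plane(wray((299,8),p,r),100))
E
```

```text
[510.17290958  19.32559715  94.        ] [482.19893161 106.5663479   94.        ] [496.18592059  62.94597252  94.        ] 17.778585851050853 91.61600315755788
[ 2.55261983 -0.02962345  4.39916634]
tri (array([512.11779462,  18.19690384,  91.11114713]), np.float64(3.5184374478910736))
tri (array([482.76764673, 104.96596255, 108.65543882]), np.float64(0.5811084283101741))
[560.72455322  -2.12799157  98.        ] [502.78273631 174.42994342  98.        ] 18.168518384035504
stub [478.86784077 166.79338523 100.        ]
```

>>> arm_command(
  gripper=[32,32,32,32,32],
  dp=[
    [1,0,0],
    [1,0,0.5],
    [0.55,0,1],
    [0,0,1],
    [0,0,1],
  ],
  twist=[0,0,0,0,0],
)

```text
time: 19.88
tool_pos: [497.0, 63.6, 105.9]
tcp_rot: [3.141, 0.0, 1.878]
contact_force: [-0.1, -0.7, -0.9]
grip_width: 32.3
finger_force: 0.0
```

>>> arm_command(
  gripper=[32,32,32,20,5],
  dp=[
    [0,0,0.5],
    [0,0,0.55],
    [0,0,0],
    [0,0,0],
    [0,0,0],
  ],
  twist=[0,0,0,0,0],
)

```text
time: 20.5
tool_pos: [497.4, 63.5, 80.9]
tcp_rot: [3.14, 0.0, 1.878]
contact_force: [-0.5, -0.6, -0.3]
grip_width: 16.7
finger_force: 0.0
```

>>> arm_command(
  gripper=[5,5,5,5,5],
  dp=[
    [0,0,0],
    [0,0,0],
    [0,0,0],
    [0,0,0],
    [0,0,0],
  ],
  twist=[0,0,0,0,0],
)

```text
time: 21.12
tool_pos: [496.4, 63.3, 80.7]
tcp_rot: [-3.141, 0.0, 1.878]
contact_force: [-4.4, -3.0, 6.1]
grip_width: 9.0
finger_force: 30.0
```

>>> arm_command(
  gripper=[5,5,5,5,5],
  dp=[
    [0,0,-0.1],
    [0,0,-0.1],
    [0,0,-0.1],
    [0,0,-0.1],
    [0,0,0],
  ],
  twist=[0,0,0,0,0],
)

```text
time: 21.75
tool_pos: [496.5, 63.4, 88.6]
tcp_rot: [-3.14, -0.001, 1.878]
contact_force: [4.2, -2.6, -20.8]
grip_width: 8.7
finger_force: 30.0
```

>>> arm_command(
  gripper=[5,5,5,5,5],
  dp=[
    [0,0,-0.05],
    [0,0,-0.05],
    [0,0,0],
    [0,0,0],
    [0,0,0],
  ],
  twist=[0,0,0,0,0],
)

```text
time: 22.38
tool_pos: [496.6, 63.4, 89.8]
tcp_rot: [-3.139, -0.001, 1.878]
contact_force: [8.1, -2.6, -33.5]
grip_width: 8.9
finger_force: 30.0
```

The lid is caught: it stopped hard after a few mm, at 33 N against the 2–3 N it should take. Next: release it, then go to the slide.

>>> arm_command(
  gripper=[5,5,5,20,32],
  dp=[
    [0,0,0.25],
    [0,0,0.25],
    [0,0,0],
    [0,0,0],
    [0,0,0],
  ],
  twist=[0,0,0,0,0],
)

```text
time: 23.0
tool_pos: [498.0, 63.9, 81.3]
tcp_rot: [3.138, 0.0, 1.878]
contact_force: [0.5, 1.3, 0.5]
grip_width: 24.4
finger_force: 0.0
```

>>> arm_command(
  gripper=[32,32,32,32,32],
  dp=[
    [0,0,0],
    [0,0,-0.6],
    [0,0,-1],
    [0,0,-0.6],
    [0,0,0],
  ],
  twist=[0,0,0,0,0],
)

```text
time: 23.62
tool_pos: [498.0, 63.6, 137.1]
tcp_rot: [3.138, 0.001, 1.878]
contact_force: [0.3, 0.8, -0.5]
grip_width: 31.7
finger_force: 0.0
```

>>> arm_command(
  gripper=[0,0,0,0,0],
  dp=[
    [0.8,0.1,0],
    [0.9,0.2,0],
    [0.9,0.2,0],
    [0.8,0.02,0],
    [0,0,0],
  ],
  twist=[0,0,0,0,0],
)

```text
time: 24.25
tool_pos: [483.0, 149.3, 134.9]
tcp_rot: [-3.141, -0.0, 1.88]
contact_force: [0.1, -0.5, -0.4]
grip_width: 0.7
finger_force: 0.0
```

```bash
python3 - <<'E'
from w import *
o,im=look("w8"); p,r=o["tool_pos"],o["tcp_rot"]; print(p,r,o["grip_width"])
ex=np.array([.952,.305,0]);ey=np.array([-.305,.952,0]); O=np.array([607.5,151.1,0])
print("boxframe",(p-O)@ex,(p-O)@ey)
g=(np.array([475,171.6,100.5])); u,v=[int(k) for k in proj(g,o)]; print(u,v)
# stub: bright low-saturation pixels near prediction
h=cv2.cvtColor(im,cv2.COLOR_BGR2HSV); x0,y0=max(u-40,0),max(v-40,0); w=h[y0:v+41,x0:u+41]; m=(w[...,1]<50)&(w[...,2]>150)
cs,_=cv2.findContours(m.astype(np.uint8),0,2)
for c in sorted(cs,key=cv2.contourArea)[-4:]:
    q=np.array(cv2.boundingRect(c)); print(q+[x0,y0,0,0],cv2.contourArea(c))
    P=plane(wray((q[0]+x0+q[2]/2,q[1]+y0+q[3]/2),p,r),100.5); print(P,(P-O)@ex,(P-O)@ey)
E
```

```text
[482.95168407 149.33917187 134.85968815] [-3.14079662e+00 -3.08522347e-04  1.87988890e+00] 0.68064059342423
boxframe -119.1070493478654 36.31092797582761
279 210
[275 201  19  19] 315.0
[477.95192898 172.538146   100.5       ] -116.79112908388711 59.921276656098605
```

>>> arm_command(
  gripper=[0,0,0,0,0],
  dp=[
    [0,0.04,0.7],
    [0,0,0.8],
    [0,0,0.6],
    [0,0,0],
    [0,0,0],
  ],
  twist=[0,0,0,0,0],
)

```text
time: 24.92
tool_pos: [485.0, 148.6, 83.2]
tcp_rot: [3.141, 0.0, 1.878]
contact_force: [0.1, -0.3, 1.2]
grip_width: 0.7
finger_force: 0.0
```

>>> arm_command(
  gripper=[0,0,0,0,0],
  dp=[
    [0.25,0,0],
    [0.25,0,0],
    [0.25,0,0],
    [0.25,0,0],
    [0.2,0,0],
  ],
  twist=[0,0,0,0,0],
)

```text
time: 25.55
tool_pos: [475.6, 177.8, 82.9]
tcp_rot: [3.141, 0.0, 1.878]
contact_force: [1.8, -1.8, 1.4]
grip_width: 0.0
finger_force: 1.1
```

>>> arm_command(
  gripper=[0,0,0,0,0],
  dp=[
    [0.08,0,0],
    [0.08,0,0],
    [0.04,0,0],
    [0,0,0],
    [0,0,0],
  ],
  twist=[0,0,0,0,0],
)

```text
time: 26.18
tool_pos: [475.2, 179.1, 82.9]
tcp_rot: [3.141, 0.005, 1.879]
contact_force: [5.4, -17.7, 2.8]
grip_width: 0.2
finger_force: 9.1
```

The slide has hit its hard stop at 17 N. Back off, lift and check the stub's position numerically.

>>> arm_command(
  gripper=[0,0,0,0,0],
  dp=[
    [-0.4,0,0],
    [-0.6,0,0],
    [0,0,-0.8],
    [0,0,-1],
    [0,0,-0.2],
  ],
  twist=[0,0,0,0,0],
)

```text
time: 26.8
tool_pos: [482.2, 158.2, 133.8]
tcp_rot: [3.139, -0.0, 1.878]
contact_force: [0.7, 1.3, -0.3]
grip_width: 0.2
finger_force: 0.0
```

>>> arm_command(
  gripper=[32,32,32,32,32],
  dp=[
    [-0.3,0,0],
    [0,0,0],
    [0,0,0],
    [0,0,0],
    [0,0,0],
  ],
  twist=[0,0,0,0,0],
)

```text
time: 27.42
tool_pos: [483.6, 151.2, 132.5]
tcp_rot: [-3.141, -0.0, 1.878]
contact_force: [-0.3, -0.8, -0.7]
grip_width: 31.9
finger_force: 0.0
```

```bash
python3 - <<'E'
from w import *
o,im=look("w9"); p,r=o["tool_pos"],o["tcp_rot"]; print(p,r,o["grip_width"])
ex=np.array([.952,.305,0]);ey=np.array([-.305,.952,0]); O=np.array([607.5,151.1,0])
u,v=[int(k) for k in proj(O-117*ex+84*ey+[0,0,100.5],o)]
h=cv2.cvtColor(im,cv2.COLOR_BGR2HSV); x0,y0=max(u-40,0),max(v-40,0); w=h[y0:v+41,x0:u+41]; m=(w[...,1]<50)&(w[...,2]>150)
cs,_=cv2.findContours(m.astype(np.uint8),0,2)
for c in sorted(cs,key=cv2.contourArea)[-3:]:
    q=np.array(cv2.boundingRect(c)); P=plane(wray((q[0]+x0+q[2]/2,q[1]+y0+q[3]/2),p,r),100.5); print(q,P,(P-O)@ex,(P-O)@ey)
print(toolmove([496.8,63.1,p[2]],o))
E
```

```text
[483.6471819  151.23277128 132.50952101] [-3.14124420e+00 -1.62687483e-04  1.87805635e+00] 31.876707436863377
[31 32 20 20] [471.15516647 194.92672648 100.5       ] -116.43312994252315 83.30821783160962
[-3.51932766e+00 -5.64751137e-01 -3.75758252e-04]
```

>>> arm_command(
  gripper=[32,32,32,32,32],
  dp=[
    [-0.8,-0.2,0],
    [-1,-0.2,0],
    [-1,-0.16,0],
    [-0.72,0,0],
    [0,0,0],
  ],
  twist=[0,0,0,0,0],
)

```text
time: 28.1
tool_pos: [497.5, 62.3, 132.7]
tcp_rot: [3.141, -0.0, 1.876]
contact_force: [-0.3, 0.5, 0.6]
grip_width: 31.9
finger_force: 0.0
```

>>> arm_command(
  gripper=[32,32,32,32,32],
  dp=[
    [0,0,0.8],
    [0,0,0.8],
    [0,0,0.5],
    [0,0,0],
    [0,0,0],
  ],
  twist=[0,0,0,0,0],
)

```text
time: 28.72
tool_pos: [497.5, 63.3, 80.8]
tcp_rot: [3.141, 0.0, 1.878]
contact_force: [-0.2, -0.1, -0.3]
grip_width: 32.0
finger_force: 0.0
```

>>> arm_command(
  gripper=[20,5,5,5,5],
  dp=[
    [0,0,0],
    [0,0,0],
    [0,0,0],
    [0,0,0],
    [0,0,0],
  ],
  twist=[0,0,0,0,0],
)

```text
time: 29.35
tool_pos: [496.5, 62.8, 80.4]
tcp_rot: [-3.141, -0.0, 1.878]
contact_force: [-3.9, -1.7, 4.9]
grip_width: 9.2
finger_force: 30.0
```

>>> arm_command(
  gripper=[5,5,5,5,5],
  dp=[
    [0,0,0],
    [0,0,-0.15],
    [0,0,-0.2],
    [0,0,-0.2],
    [0,0,0],
  ],
  twist=[0,0,0,0,0],
)

```text
time: 29.98
tool_pos: [497.1, 63.0, 94.3]
tcp_rot: [3.141, 0.0, 1.878]
contact_force: [-0.9, -1.5, -3.2]
grip_width: 9.0
finger_force: 30.0
```

The lid is free (3 N). Work out the arc rows.

```bash
python3 - <<'E'
import numpy as np
f=np.linspace(.08,1.065,21); y=-225*np.cos(f)/25; z=-225*np.sin(f)/25
print(np.c_[np.diff(y),np.diff(z)].round(2).tolist()); print(225*np.sin(f[[5,10,15,20]])-18, 224.3-225*np.cos(f[[5,10,15,20]]))
E
```

```text
[[0.05, -0.44], [0.07, -0.44], [0.09, -0.43], [0.11, -0.43], [0.13, -0.42], [0.15, -0.42], [0.17, -0.41], [0.19, -0.4], [0.21, -0.39], [0.23, -0.38], [0.25, -0.37], [0.27, -0.35], [0.28, -0.34], [0.3, -0.33], [0.32, -0.31], [0.33, -0.29], [0.35, -0.28], [0.36, -0.26], [0.37, -0.24], [0.38, -0.22]]
[ 54.11094739 103.89040034 146.3158085  178.82750883] [ 11.16855871  35.17641526  70.59471357 115.28655236]
```

>>> arm_command(
  gripper=[5,5,5,5,5],
  dp=[
    [0,0.05,-0.44],
    [0,0.07,-0.44],
    [0,0.09,-0.43],
    [0,0.11,-0.43],
    [0,0.13,-0.42],
  ],
  twist=[0,0,0,0,0],
)

```text
time: 30.6
tool_pos: [507.4, 66.3, 148.7]
tcp_rot: [-3.141, 0.0, 1.878]
contact_force: [-2.9, -2.8, -2.8]
grip_width: 8.8
finger_force: 30.0
```

>>> arm_command(
  gripper=[5,5,5,5,5],
  dp=[
    [0,0.15,-0.42],
    [0,0.17,-0.41],
    [0,0.19,-0.4],
    [0,0.21,-0.39],
    [0,0.23,-0.38],
  ],
  twist=[0,0,0,0,0],
)

```text
time: 31.22
tool_pos: [529.6, 73.1, 198.8]
tcp_rot: [-3.139, 0.0, 1.878]
contact_force: [-5.5, -5.3, 0.7]
grip_width: 9.0
finger_force: 30.0
```

>>> arm_command(
  gripper=[5,5,5,5,5],
  dp=[
    [0,0.25,-0.37],
    [0,0.27,-0.35],
    [0,0.28,-0.34],
    [0,0.3,-0.33],
    [0,0.32,-0.31],
  ],
  twist=[0,0,0,0,0],
)

```text
time: 31.85
tool_pos: [562.8, 83.5, 242.5]
tcp_rot: [-3.139, 0.001, 1.878]
contact_force: [-10.9, -7.3, 9.4]
grip_width: 8.9
finger_force: 30.0
```

>>> arm_command(
  gripper=[5,5,5,5,5],
  dp=[
    [0,0.33,-0.29],
    [0,0.35,-0.28],
    [0,0.36,-0.26],
    [0,0.37,-0.24],
    [0,0.38,-0.22],
  ],
  twist=[0,0,0,0,0],
)

```text
time: 32.48
tool_pos: [606.8, 97.1, 276.0]
tcp_rot: [3.14, 0.002, 1.877]
contact_force: [-6.7, -5.6, 8.9]
grip_width: 8.9
finger_force: 30.0
```

>>> arm_command(
  gripper=[5,5,5,5,5],
  dp=[
    [0,0,0],
    [0,0,0],
    [0,0,0],
    [0,0,0],
    [0,0,0],
  ],
  twist=[0,0,0,0,0],
)

```text
time: 33.1
tool_pos: [606.9, 97.1, 276.0]
tcp_rot: [3.139, 0.002, 1.878]
contact_force: [-6.8, -5.4, 9.2]
grip_width: 8.8
finger_force: 30.0
```

```bash
python3 - <<'E'
from w import *
o=get_obs(); p=o["tool_pos"]; print(p,o["contact_force"],o["grip_width"])
d=(p-np.array([496.5,62.8,80.4])); a=d@[.952,.305,0]; print(a,d[2],np.degrees(np.arctan2(d[2]+4,224.9-a))-1)
for n in("scene","top"): 
    im=capture(n)[:,:,::-1]; cv2.imwrite(f"pics/{n}9.png",im); ref=cv2.imread(f"pics/{n}0.png")
    df=(cv2.absdiff(im,ref).max(2)>45).astype(np.uint8); df=cv2.morphologyEx(df,cv2.MORPH_OPEN,np.ones((3,3)))
    for c in cv2.findContours(df,0,2)[0]:
        if cv2.contourArea(c)>25: print(n,cv2.boundingRect(c))
T=cv2.imread("pics/top9.png");h=cv2.cvtColor(T,cv2.COLOR_BGR2HSV)
try:
    m=(h[...,1]<60)&(h[...,2]>100); c=blob(m,(283.,204.)); e=cv2.minEnclosingCircle(c); print("plate",e,plane(ray("top",e[0]),6))
    m=cv2.morphologyEx((h[...,2]<75).astype(np.uint8),cv2.MORPH_CLOSE,np.ones((5,5))); c=blob(m,(301.,204.)); e=cv2.minEnclosingCircle(c); print("stack",e,plane(ray("top",e[0]),38))
except Exception as x: print(x)
E
```

```text
[606.93441885  97.14523865 275.95075716] [-6.7622994  -5.38110984  9.22352188] 8.77377017954552
115.6088645372829 195.55075715573568 60.29110097735051
scene (392, 245, 15, 47)
scene (375, 239, 16, 11)
scene (348, 237, 22, 8)
scene (486, 218, 22, 21)
scene (199, 200, 19, 19)
scene (225, 174, 14, 14)
scene (399, 169, 91, 55)
scene (375, 159, 10, 6)
scene (513, 148, 47, 22)
scene (400, 142, 31, 24)
scene (400, 116, 57, 24)
scene (452, 114, 8, 8)
scene (381, 96, 7, 9)
scene (398, 84, 34, 26)
scene (384, 82, 11, 13)
scene (315, 75, 14, 10)
scene (252, 69, 141, 227)
scene (342, 36, 18, 27)
scene (489, 9, 11, 15)
scene (362, 1, 67, 86)
scene (504, 0, 56, 36)
scene (427, 0, 38, 10)
top (143, 387, 14, 7)
top (250, 363, 44, 17)
top (28, 346, 156, 74)
top (0, 341, 14, 34)
top (142, 335, 34, 33)
top (32, 331, 26, 13)
top (64, 329, 53, 31)
top (59, 324, 6, 13)
top (115, 241, 26, 20)
top (374, 221, 21, 19)
top (0, 215, 201, 147)
top (207, 195, 34, 12)
top (140, 190, 33, 28)
top (177, 184, 9, 7)
top (282, 181, 32, 47)
top (188, 180, 5, 12)
top (368, 161, 27, 27)
top (102, 160, 17, 37)
top (190, 132, 6, 8)
top (105, 130, 18, 29)
top (200, 122, 22, 24)
top (156, 121, 7, 13)
top (166, 117, 13, 8)
top (108, 49, 94, 69)
top (104, 44, 10, 10)
top (128, 42, 48, 19)
top (177, 40, 11, 24)
plate ((286.0, 200.5), 17.241039276123047) [ 497.63247809 -112.13847146    6.        ]
stack ((300.15069580078125, 203.42922973632812), 13.104048728942871) [ 487.3848122  -146.48287563   38.        ]
```

```bash
python3 -c "
from plant import *
print(close_job())"
```

```text
the job is handed in; nothing more can be done
None
```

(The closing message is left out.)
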